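# Load the seal feed track and shut its keeper

### The job

Load the seal press's feed track, the low metal track on the bench: push its keeper bar out of the way, sweep the two large black lip seals that lie loose on the bench into the track until they lie flat in line, the first against the end stop, and then push the keeper fully shut across the mouth behind them. Work only by pushing with the fingers: the seals slide flat along the bench and are never picked up. Leave everything else on the bench where it lies, and the seals in the wax tray at the left too.

Things in the scene. Friction and masses are not known exactly. Their poses are not given: they have to be found in the camera images.
- feed_track: bare metal track fixed to the bench: side rails 18 mm high, 3 mm thick, 90 mm apart inside, flaring over the last 28 mm to 106 mm at the open mouth; end stop block 18 mm high. Origin on the bench, middle of the mouth line; y points out of the mouth (stop face at y = -170 mm: two seals in line, 6 mm spare), x across, z up. Low feet out to x = +-68 mm; floor level with bench.
- keeper (a joint): rad; keeper, a flat steel bar swinging level about the pivot at the mouth's -x side. 0 = shut across the mouth along the track's +x, on a rest; grows as it swings out towards +y; 1.57 = straight out of the mouth, mouth clear from about 1.45, limit 1.9. Bar 14 mm wide, 5 to 13 mm above the bench. Light friction (0.5 N at the post), stays where left. Starts at 0 to 0.4.
- keeper_pivot (a point): pivot axis of the keeper, at x = -64, y = +8 mm in the track's frame, 9 mm above the bench; the pivot screw's head reaches 17 mm above the bench
- keeper_post (a point): middle of the upright black finger post at the keeper's free end, 132 mm from the pivot: 13 mm thick (top 14 mm), standing from the bar up to 51 mm above the bench; this point is 36 mm above the bench. It can be pushed from either side above the rails.
- seal_a: large black rubber lip seal, a flat ring 82 mm across and 13 mm high with a bore about 57 mm wide, about 55 g, lying loose and flat on the bench; origin at the ring's centre on its underside, z up
- seal_b: the other large lip seal, the same as seal_a
- small_seal: bystander: small black lip seal, 47 mm across, 14 mm high; origin at the centre of its underside. Not part of the job.
- ring_gauge: bystander: thick bare steel ring gauge, 67 mm across, 16 mm high; origin at the centre of its underside
- paste_tin: bystander: round tin, 68 mm across, 58 mm high; origin at the centre of its underside
- press_punch: bystander: stepped steel press punch standing upright, 43 mm across, 60 mm high; origin at the centre of its underside
- wax_block: bystander: block of wax, 68 x 42 x 34 mm; origin at the middle of its underside

How it is judged:
On the way, in this order (a step that is already met when the one before it is completed fails the run):
1. the keeper bar is swung open (value of joint keeper above 1 rad), for 0.1 s.
2. both large seals are in the track, the outer one less than 15 mm out of the mouth (x of seal_a in the frame of feed_track between -0.01 and 0.01 m and y of seal_a in the frame of feed_track between -0.145 and -0.026 m and height (world z) of each of seal_a, seal_b below 0.006 m and angle between each of seal_a, seal_b's own z axis and vertical below 0.12 rad and x of seal_b in the frame of feed_track between -0.01 and 0.01 m and y of seal_b in the frame of feed_track between -0.145 and -0.026 m), for 0.1 s.
At the end, for the whole second after the job is handed in: Both large seals lie flat and at rest in the track: centres within 10 mm of its middle line, at least 38 mm inside the mouth line, the inner one within 9 mm of the stop; the keeper is shut to within 0.06 rad; every bystander is within 30 mm of its start (x of seal_a in the frame of feed_track between -0.01 and 0.01 m and y of seal_a in the frame of feed_track between -0.145 and -0.038 m and height (world z) of each of seal_a, seal_b below 0.006 m and angle between each of seal_a, seal_b's own z axis and vertical below 0.12 rad and linear speed of each of seal_a, seal_b below 0.02 m/s and x of seal_b in the frame of feed_track between -0.01 and 0.01 m and y of seal_b in the frame of feed_track between -0.145 and -0.038 m and y of any of seal_a, seal_b in the frame of feed_track below -0.12 m and value of joint keeper below 0.06 rad and distance of each of small_seal, ring_gauge, paste_tin, press_punch, wax_block from where it was at the start of the episode below 0.03 m); the robot touches nothing.
It fails at once if a large seal is lifted more than 20 mm off the bench or tipped up by more than 0.4 rad (height (world z) of any of seal_a, seal_b above 0.02 m or angle between any of seal_a, seal_b's own z axis and vertical above 0.4 rad).
It fails at once if a bystander is moved by more than 30 mm (distance of any of small_seal, ring_gauge, paste_tin, press_punch, wax_block from where it was at the start of the episode above 0.03 m).
It also fails if it takes over 72 s, if anything falls off the work surface, if the arm or the gripper's body presses on something with over 40 N, if the wrist force passes 120 N, or if a joint passes its speed limit or range.

### The arm

A 7-joint arm with a two-finger parallel gripper is mounted at the origin on a cart in front of the work surface, level with it; the furniture and walls round the work are solid. World frame = base frame: x ahead of the robot, y to its left, z up, the work surface at z = 0. Lengths are in m, angles in rad, forces in N, time in s.
With the tool pointing down it reaches from about 0.425 to 0.925 m from the base axis. Payload 6.8 kg.
Tool frame: the origin (TCP) lies where the fingers leave the gripper's body, on its centre line; the fingertips stand 73 mm ahead of it and the grasp point (between the pads) lies 54 mm ahead of it; z points along the fingers, y is the line along which they close (so a half turn about z gives the same grasp; the last joint's range is limited). The gripper opens to 85 mm and grips with 20 to 120 N. Pads are 22 mm wide; open, the fingers measure 114 mm over their backs; the gripper's body (76 mm by 85 mm) begins 54 mm behind the grasp point. The pads swing forward as they close: fully open they stand 13 mm farther back than shut.
Start: joints at [1.161, 0.477, 0.022, 1.555, -0.011, 1.109, -0.083], TCP at [0.201, -0.645, 0.304] pointing down, gripper open.
Joint ranges: [-2.96, 2.96], [-0.34, 2.1], [-1.41, 1.46], [0.24, 2.44], [-1.37, 4.51], [0.17, 1.92], [-2.96, 2.96]. Speed limits (rad/s): [2.39, 2.39, 3.14, 3.14, 3.14, 3.14, 3.14].

### API

Orientations are given as a rotation vector (axis times angle).
In Python, from bench import r gives the robot as it stands.
- The arm moves only by the shell command python3 drive.py [OPENING] [FORCE], which reads ROWS from standard input. ROWS is one flat JSON list of numbers that holds 1 to 5 rows one after another, with no inner brackets; each row has 6 numbers: dx, dy, dz in m, then a rotation vector rx, ry, rz in rad; each row is the pose to reach, as a shift and turn from the pose commanded when the command began, along the tool's axes at that moment; what a row does not reach only later rows make up. A row lasts 1/10 s, in which the tool goes at most 0.05 m and 0.15 rad, less where a joint would pass 70% of its speed; a pose out of reach is approached as far as the arm can. OPENING is the finger opening in m, set as the command begins (- or left out keeps the last). The fingers move at their own pace and stop on an object; FORCE is the grip in N (left out, the last holds). Time passes only in rows, so rows that do not move let the fingers close. It prints the time, the measured TCP pose, the force, the opening and the grip force at its end. Input that does not fit is refused with a message, and nothing moves.
- r.get_obs(): the state, without advancing time (a new reading comes with each control period).
- r.grab_frame(name): name is "scene" or "top" or "wrist"; returns (picture, depth): 384x512x3 uint8, blue, green, red; 384x512 float32, m along the optical axis (not along the pixel's ray), 0 where there is no reading.
- r.camera_info(name): a dict with "camera_matrix" (3x3 intrinsics, pixels), "R" (3x3) and "t" (3): a world point X has camera coordinates R X + t. Camera axes: x right, y down, z forward; pixel columns grow to the right and rows downward; lengths in m; the calibration is good to about 2 mm. A picture is of the moment at which its call begins: read the wrist's pose just before it. camera_info takes no time and is no camera call; for the wrist camera it gives the pose at the moment of the call.
- r.hand_in(): hands the job in; it is judged then, once.
The state is a dict: "clock": time; "joints": joint angles; "qvel": joint speeds; "tau": joint torques, N m; "tcp_pos": TCP position; "orientation": TCP orientation; "contact_force": force on the tool from outside, world axes, zero at the start; "moment": the same for the moment, N m; "grip_width": finger opening in m; "gripper_force": force on a finger pad.
Only numpy, scipy, OpenCV 4.12 (cv2) and the standard library are available. Lean on these libraries where they do the work, as an engineer would, in place of code of your own. Each camera call takes 0.05 s, during which the arm holds its last target. There are 200 camera calls.

## Working session

There is one attempt and no reset: what is moved stays moved. The work goes in short steps, Python scripts to look and compute and a shell command to move; the robot and the scene stay as the last step left them, time stands still between calls to the robot, and variables do not carry over. Pictures are saved under pics/ and viewed, at most 12 in all, crops included, and the job is handed in when it is done.

```bash
ls; mkdir -p pics
python3 - <<'E'
from bench import r
import cv2,numpy as np
o=r.get_obs();print({k:np.round(v,3) for k,v in o.items()})
for n in("scene","top"):
    p,d=r.grab_frame(n);cv2.imwrite(f"pics/{n}0.png",p);np.save(f"pics/{n}0.npy",d)
    c=r.camera_info(n);print(n,c["camera_matrix"],c["R"],c["t"])
E
```

```text
bench.py
drive.py
pics
{'clock': np.float64(0.0), 'joints': array([ 1.161,  0.478,  0.022,  1.556, -0.012,  1.109, -0.083]), 'qvel': array([-0.003,  0.001,  0.   , -0.   , -0.   ,  0.   ,  0.001]), 'tau': array([ 0.0000e+00, -5.9646e+01,  1.6080e+00, -2.8120e+01,  1.3000e-02,
        9.0000e-03, -0.0000e+00]), 'tcp_pos': array([ 0.2  , -0.644,  0.303]), 'orientation': array([-3.104e+00, -4.720e-01,  1.000e-03]), 'contact_force': array([ 0.921, -0.627,  0.16 ]), 'moment': array([ 0.047, -0.031,  0.059]), 'gripper_force': np.float64(0.0), 'grip_width': np.float64(0.085)}
scene [[398.06226991   0.         258.91888366]
 [  0.         398.06226991 189.09971101]
 [  0.           0.           1.        ]] [[-0.67244262 -0.74004776 -0.01225709]
 [-0.39200926  0.37014745 -0.84221114]
 [ 0.6278134  -0.56153377 -0.53900849]] [0.52581564 0.23355429 0.64404916]
top [[410.29278058   0.         253.41818023]
 [  0.         410.29278058 186.76582077]
 [  0.           0.           1.        ]] [[ 0.0291685  -0.99946147 -0.015032  ]
 [-0.99398265 -0.02741358 -0.10605185]
 [ 0.10558266  0.01803492 -0.99424697]] [0.12451248 0.63704492 1.09434218]
```

View pics/top0.png

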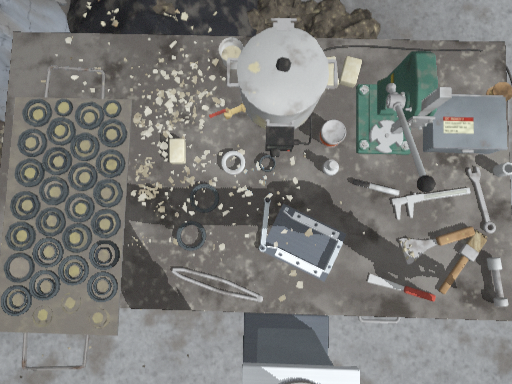

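View pics/scene0.png

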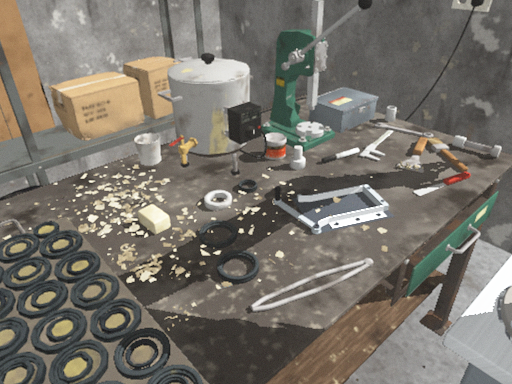

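The top view shows the two large seals at about (205,197) and (189,236). The track is near (303,240) with its mouth to the left, and the keeper runs along about (265,200–248). The small seal is near (264,160), the gauge at (233,162), the wax at (177,150), the tin at (333,132) and the punch at (331,167). I'll zoom in for precise pixels.

Run:
```python
import cv2
p=cv2.imread("pics/top0.png")[125:290,160:360];cv2.imwrite("pics/c1.png",cv2.resize(p,(800,660)[:2],interpolation=cv2.INTER_CUBIC)[:600])
```

```text
(no output)
```

View pics/c1.png

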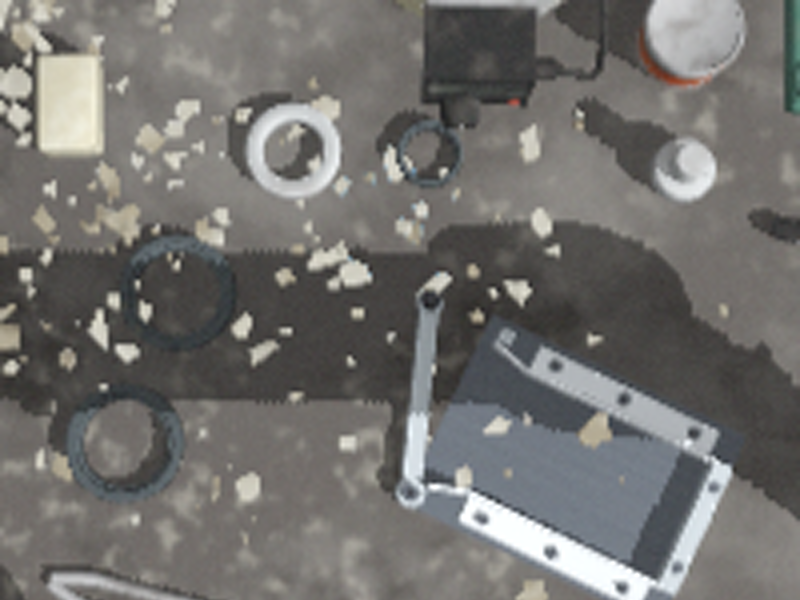

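The 4× crop gives these pixel positions: pivot (409,491), post top (430,299), foot screws (482,518), (550,552) and (622,588) on the near rail, and (556,367), (624,399) and (694,433) on the far rail. The stop screws are (713,487) and (677,567), and the seal centres are (179,292) and (125,443). Next I'll turn these into world points.

```bash
cat > h.py <<'E'
import numpy as np,cv2
from bench import r
def ray(n,uv,z):
    c=r.camera_info(n);K,R,t=map(np.array,(c["camera_matrix"],c["R"],c["t"]))
    C=-R.T@t;d=R.T@np.linalg.solve(K,[uv[0],uv[1],1.]);return C+d*(z-C[2])/d[2]
def depthpt(n,uv,D):
    c=r.camera_info(n);K,R,t=map(np.array,(c["camera_matrix"],c["R"],c["t"]))
    return R.T@(np.linalg.solve(K,[uv[0],uv[1],1.])*D[int(round(uv[1])),int(round(uv[0]))]-t)
def proj(n,X):
    c=r.camera_info(n);p=np.array(c["camera_matrix"])@(np.array(c["R"])@X+c["t"]);return p[:2]/p[2]
f=lambda a:(160+a[0]/4-.4,125+a[1]/4-.4)
E
python3 - <<'E'
from h import *
D=np.load("pics/top0.npy")
P=dict(pivot=((409,491),.017),post=((430,299),.051),n1=((482,518),.018),n2=((550,552),.018),n3=((622,588),.018),f1=((556,367),.018),f2=((624,399),.018),f3=((694,433),.018),s1=((713,487),.018),s2=((677,567),.018),sealA=((179,292),.0065),sealB=((125,443),.0065),gauge=((294,150),.016),small=((430,153),.007),punch=((685,165),.06),tin=((693,30),.058),wax=((70,105),.034))
for k,(a,z) in P.items(): print(k,np.round(ray("top",f(a),z),4),np.round(depthpt("top",f(a),D),4))
E
```

```text
pivot [0.4682 0.1148 0.017 ] [0.4682 0.1148 0.0159]
post [0.5984 0.1043 0.051 ] [0.5982 0.1043 0.0531]
n1 [0.4514 0.0643 0.018 ] [0.4508 0.0637 0.006 ]
n2 [0.4298 0.0173 0.018 ] [0.4292 0.0165 0.0095]
n3 [ 0.4071 -0.0321  0.018 ] [ 0.4059 -0.0339  0.0045]
f1 [0.5562 0.0154 0.018 ] [0.5566 0.0144 0.0069]
f2 [ 0.5355 -0.0318  0.018 ] [ 0.5357 -0.0333  0.0067]
f3 [ 0.5136 -0.0801  0.018 ] [ 0.5136 -0.0821  0.0069]
s1 [ 0.4772 -0.0934  0.018 ] [ 0.4771 -0.0937  0.0168]
s2 [ 0.4224 -0.0693  0.018 ] [ 0.4225 -0.069   0.0198]
sealA [0.6018 0.2804 0.0065] [ 0.6024  0.2815 -0.0015]
sealB [0.4951 0.3138 0.0065] [0.495  0.3145 0.0019]
gauge [0.7036 0.2022 0.016 ] [7.062e-01 2.033e-01 2.000e-04]
small [0.7055 0.1062 0.007 ] [0.7063 0.1062 0.0017]
punch [ 0.6931 -0.0651  0.06  ] [ 0.6929 -0.0649  0.061 ]
tin [ 0.7866 -0.07    0.058 ] [ 0.7862 -0.0697  0.0594]
wax [0.7281 0.3582 0.034 ] [0.7281 0.3582 0.0342]
```

```bash
cat >> h.py <<'E'
from scipy.spatial.transform import Rotation as Ro
yh=np.array([.412,.911]);yh/=np.linalg.norm(yh);xh=np.array([yh[1],-yh[0]]);O=.4432*xh+.2895*yh
def w2t(p): d=np.array(p)[:2]-O;return np.array([d@xh,d@yh])
def t2w(x,y): return O+x*xh+y*yh
def state():
    o=r.get_obs();R=Ro.from_rotvec(o["orientation"]).as_matrix();e=R[:2,0]
    yaw=np.arctan2(e@xh,e@yh)  # rotation about tool z still needed is -yaw... sign: positive=tool x leans to track +x
    print("t",round(float(o["clock"]),2),"track xy",np.round(w2t(o["tcp_pos"]),4),"z",round(float(o["tcp_pos"][2]),4),"yaw",round(float(yaw),3),"tilt",np.round(R[:2,2],3),"F",np.round(o["contact_force"],1),"w",round(float(o["grip_width"]),3),"q",np.round(o["joints"],2))
    return o,R
E
python3 - <<'E'
from h import *
o,R=state();print(O)
D=np.load("pics/top0.npy")
for uv in [(425,183),(400,100),(405,130),(415,155),(280,138),(284,65),(331,167)]: print(uv,np.round(depthpt("top",uv,D),3))
for n,t in dict(A=(.6018,.2804),B=(.4951,.3138),g=(.7036,.2022),s=(.7055,.1062),post=(.5984,.1043)).items(): print(n,w2t(t))
g=np.append(t2w(.067,.021),.2)-o["tcp_pos"];print("tool delta",R.T@g)
E
```

```text
t 0.1 track xy [ 0.0049 -0.7938] z 0.303 yaw 0.844 tilt [-0.001  0.002] F [-0.4 -0.5 -0.5] w 0.085 q [ 1.16  0.48  0.02  1.56 -0.01  1.11 -0.08]
[0.52311683 0.08114969]
(425, 183) [ 0.606 -0.167  0.434]
(400, 100) [ 0.807 -0.177  0.28 ]
(405, 130) [ 0.726 -0.168  0.334]
(415, 155) [ 0.666 -0.17   0.381]
(280, 138) [0.733 0.08  0.203]
(284, 65) [0.871 0.079 0.302]
(331, 167) [ 0.69  -0.065  0.06 ]
A [-0.0104125   0.21397034]
B [-0.12139559  0.20043507]
g [0.11456663 0.18466683]
s [0.15585645 0.09797911]
post [0.05905493 0.05211533]
tool delta [ 0.58766359 -0.56758801  0.1038744 ]
```

```bash
echo '[0.16, -0.18, 0.02, 0, 0, -0.7, 0.16, -0.18, 0.02, 0, 0, -0.7, 0.16, -0.18, 0.02, 0, 0, -0.7, 0.16, -0.18, 0.02, 0, 0, -0.7, 0.16, -0.18, 0.02, 0, 0, -0.7]' | python3 drive.py 0 20; python3 -c "
from h import *
o,R=state();print(o['tcp_pos'])
for w in [(.4,-.2,.26),(.45,0,.22)]: print(R.T@(np.array(w)-o['tcp_pos']))"
```

```text
clock: 0.6
tcp_pos: [0.3007, -0.4222, 0.2835]
orientation: [-2.75, -1.518, -0.0]
contact_force: [0.0, -0.4, 0.2]
grip_width: 0.0124
gripper_force: 0.0
t 0.6 track xy [ 0.0047 -0.5503] z 0.2835 yaw 0.137 tilt [-0.     0.001] F [ 0.  -0.4  0.2] w 0.012 q [ 1.01  0.25 -0.21  1.94  0.06  0.96  0.21]
[ 0.30066646 -0.42223116  0.2834579 ]
[ 0.24096833 -0.03436411  0.02361119]
[ 0.43682549 -0.09861331  0.06376107]
```

```bash
echo '[0.24, -0.034, 0.024, 0, 0, -0.14, 0.24, -0.034, 0.024, 0, 0, -0.14, 0.24, -0.034, 0.024, 0, 0, -0.14, 0.24, -0.034, 0.024, 0, 0, -0.14, 0.24, -0.034, 0.024, 0, 0, -0.14]' | python3 drive.py; python3 -c "
from h import *
o,R=state();print(o['tcp_pos'])
for w in [(.45,0,.24),(*t2w(.067,.021),.2)]: print(R.T@(np.array(w)-o['tcp_pos']))"
```

```text
clock: 1.1
tcp_pos: [0.401, -0.2021, 0.2597]
orientation: [-2.642, -1.699, 0.0]
contact_force: [0.7, -0.1, 0.5]
grip_width: -0.0003
gripper_force: 0.0
t 1.1 track xy [ 0.0054 -0.3084] z 0.2597 yaw 0.003 tilt [-0.  0.] F [ 0.7 -0.1  0.5] w -0.0 q [ 0.69  0.19 -0.4   2.1   0.09  0.87 -0.19]
[ 0.40096002 -0.20212073  0.25966462]
[ 0.20423881 -0.03928589  0.01968591]
[0.32963911 0.06048155 0.05968286]
```

```bash
echo '[0.24, 0.02, 0.03, 0, 0, 0, 0.24, 0.02, 0.03, 0, 0, 0, 0.24, 0.02, 0.03, 0, 0, 0, 0.24, 0.02, 0.03, 0, 0, 0, 0.24, 0.02, 0.03, 0, 0, 0]' | python3 drive.py; echo '[0.09, 0.04, 0.03, 0, 0, 0, 0.09, 0.04, 0.03, 0, 0, 0, 0.09, 0.04, 0.06, 0, 0, 0, 0.09, 0.04, 0.08, 0, 0, 0, 0.09, 0.04, 0.08, 0, 0, 0]' | python3 drive.py
python3 - <<'E'
from h import *
state()
for n in("scene",):
    p,d=r.grab_frame(n);cv2.imwrite("pics/s1.png",cv2.resize(p[90:300,180:440],(780,630))[:600])
E
```

```text
clock: 1.6
tcp_pos: [0.5193, 0.0079, 0.2295]
orientation: [-2.642, -1.699, -0.0]
contact_force: [-0.2, -0.1, 0.2]
grip_width: 0.0001
gripper_force: 0.0
clock: 2.1
tcp_pos: [0.5904, 0.0704, 0.1465]
orientation: [-2.64, -1.697, 0.009]
contact_force: [-0.2, -0.4, 0.0]
grip_width: -0.0003
gripper_force: 0.0
t 2.1 track xy [0.0657 0.0179] z 0.1465 yaw 0.003 tilt [-0.007 -0.001] F [-0.2 -0.4  0. ] w -0.0 q [ 0.11  0.58 -0.45  1.85  0.34  0.8  -0.94]
```

View pics/s1.png

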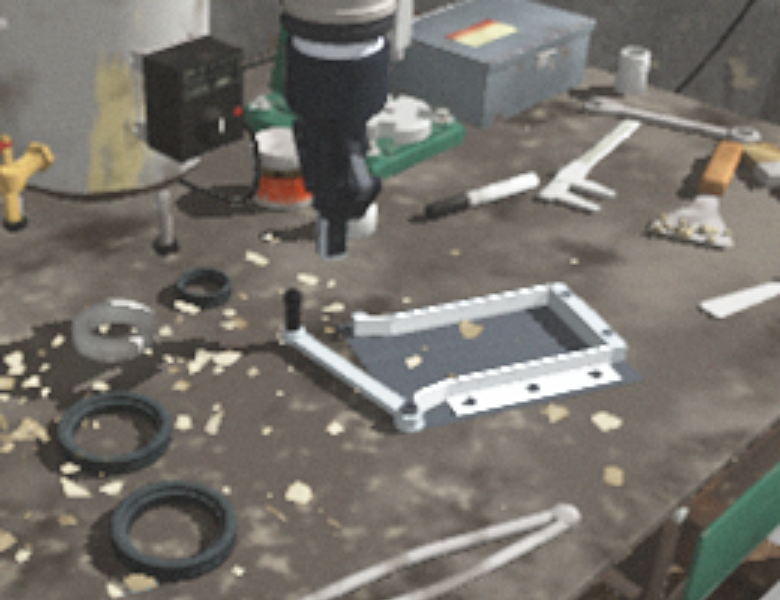

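The fingertip shows at crop (333,255), which is image pixel (291,175). The keeper post is at (292,310) in the crop, and the seals and track match my measurements. I'll check the tip length by projecting it.

Run:
```python
from h import *
o=r.get_obs();p=o["tcp_pos"]
for L in(.06,.073,.086): print(L,proj("scene",p-np.array([0,0,L])))
```

```text
0.06 [291.09964707 169.06506397]
0.073 [290.92634525 173.87561587]
0.086 [290.75562119 178.61461394]
```

```bash
echo '[0, 0, 0.043, 0, 0, 0, 0, 0, 0.043, 0, 0, 0, 0, 0, 0.043, 0, 0, 0]' | python3 drive.py | tail -3;python3 -c "
from h import *
state()"
```

```text
contact_force: [0.0, 0.0, 1.6]
grip_width: 0.0001
gripper_force: 0.0
t 2.45 track xy [0.0676 0.0186] z 0.1079 yaw 0.005 tilt [-0. -0.] F [0.  0.  1.6] w 0.0 q [ 0.09  0.63 -0.42  1.86  0.37  0.72 -0.97]
```

```bash
echo '[0.02, -0.003, 0, 0, 0, 0, 0.038, -0.009, 0, 0, 0, 0, 0.056, -0.018, 0, 0, 0, 0, 0.072, -0.03, 0, 0, 0, 0, 0.086, -0.044, 0, 0, 0, 0]' | python3 drive.py | sed -n 4p; echo '[0.012, -0.016, 0, 0, 0, 0, 0.021, -0.033, 0, 0, 0, 0, 0.028, -0.052, 0, 0, 0, 0, 0.031, -0.067, 0, 0, 0, 0, 0.033, -0.08, 0, 0, 0, 0]' | python3 drive.py | sed -n 4p;python3 -c "
from h import *
state()
p,d=r.grab_frame('scene');cv2.imwrite('pics/s2.png',cv2.resize(p[90:300,180:440],(780,630))[:600])"
```

```text
contact_force: [-0.6, -0.3, 0.0]
contact_force: [0.1, 0.2, 0.9]
t 3.45 track xy [-0.0562  0.1392] z 0.1088 yaw 0.004 tilt [0.003 0.001] F [0.1 0.2 0.9] w 0.0 q [-0.19  0.61 -0.43  1.91  0.38  0.7  -1.27]
```

View pics/s2.png

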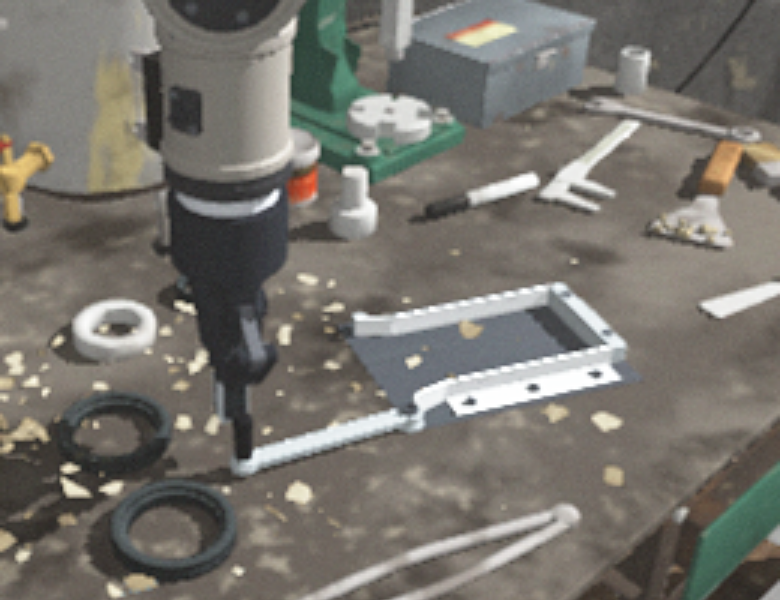

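The keeper is open at about 1.67 rad, with the foot of the post at crop (243,468). Nothing else has moved. Next I'll put the closed fingers into seal A's bore.

```bash
echo '[0.04, 0.03, 0, 0, 0, 0, 0.075, 0.046, 0, 0, 0, 0, 0.075, 0.046, 0, 0, 0, 0, 0.075, 0.046, 0.01, 0, 0, 0, 0.075, 0.046, 0.015, 0, 0, 0]' | python3 drive.py | sed -n 4p; echo '[0, 0, 0.005, 0, 0, 0, 0, 0, 0.01, 0, 0, 0, 0, 0, 0.013, 0, 0, 0, 0, 0, 0.013, 0, 0, 0]' | python3 drive.py | sed -n 4p;python3 -c "
from h import *
state()"
```

```text
contact_force: [0.4, -0.0, -0.3]
contact_force: [0.1, 0.6, 0.4]
t 4.4 track xy [-0.0099  0.2128] z 0.0784 yaw 0.004 tilt [-0.001 -0.001] F [0.1 0.6 0.4] w -0.0 q [-0.25  0.75 -0.4   1.7   0.39  0.77 -1.27]
```

```bash
echo '[-0.03, 0.005, 0, 0, 0, 0, -0.055, 0.009, 0, 0, 0, 0, -0.08, 0.012, 0, 0, 0, 0, -0.105, 0.012, 0, 0, 0, 0, -0.13, 0.012, 0, 0, 0, 0]' | python3 drive.py | sed -n 4p; echo '[-0.025, 0, 0, 0, 0, 0, -0.05, 0, 0, 0, 0, 0, -0.075, 0, 0, 0, 0, 0, -0.09, 0, 0, 0, 0, 0]' | python3 drive.py | sed -n 4p;python3 -c "
from h import *
state()
p,d=r.grab_frame('scene');cv2.imwrite('pics/s3.png',cv2.resize(p[90:300,180:440],(780,630))[:600])"
```

```text
contact_force: [0.5, 0.5, -0.7]
contact_force: [-0.3, 0.5, -0.1]
t 5.3 track xy [ 0.0017 -0.0088] z 0.0791 yaw 0.006 tilt [-0.    -0.001] F [-0.3  0.5 -0.1] w -0.0 q [ 0.07  0.6  -0.41  2.04  0.42  0.58 -1.06]
```

View pics/s3.png

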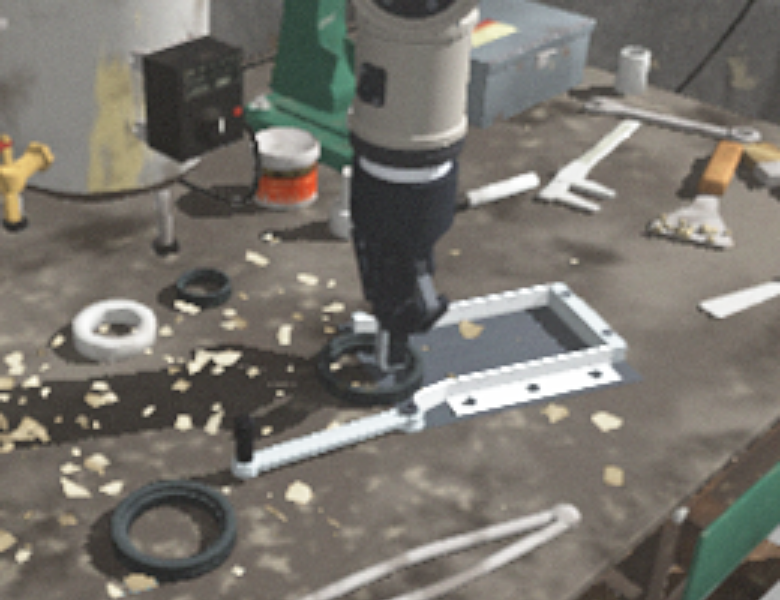

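Seal A, at crop (370,367), follows the finger into the mouth, and the rest of the scene is undisturbed. I'll carry on to the stop.

```bash
echo '[-0.02, 0, 0, 0, 0, 0, -0.04, 0, 0, 0, 0, 0, -0.06, 0, 0, 0, 0, 0, -0.08, 0, 0, 0, 0, 0, -0.095, 0, 0, 0, 0, 0]' | python3 drive.py | sed -n 4p; echo '[-0.012, 0, 0, 0, 0, 0, -0.024, 0, 0, 0, 0, 0, -0.034, 0, 0, 0, 0, 0, -0.034, 0, 0, 0, 0, 0]' | python3 drive.py | sed -n 4p;python3 -c "
from h import *
state()"
```

```text
contact_force: [0.5, 0.3, 1.5]
contact_force: [0.0, 0.0, 0.7]
t 6.25 track xy [ 0.0008 -0.1374] z 0.0787 yaw 0.006 tilt [-0.001 -0.001] F [0.  0.  0.7] w -0.0 q [ 0.3   0.54 -0.41  2.17  0.43  0.51 -0.87]
```

```bash
echo '[0.01, 0, 0, 0, 0, 0, 0.01, 0, -0.03, 0, 0, 0, 0.01, 0, -0.075, 0, 0, 0, 0.05, -0.018, -0.075, 0, 0, 0]' | python3 drive.py | sed -n 4p; echo '[0.045, -0.016, 0, 0, 0, 0, 0.09, -0.032, 0, 0, 0, 0, 0.135, -0.048, 0, 0, 0, 0, 0.18, -0.064, 0, 0, 0, 0, 0.225, -0.08, 0, 0, 0, 0]' | python3 drive.py | sed -n 4p;python3 -c "
from h import *
o,R=state();print(R.T@(np.append(t2w(-.1214,.2004),.12)-o['tcp_pos']))
for n in ('top','scene'):
  p,d=r.grab_frame(n);cv2.imwrite(f'pics/{n}4.png',p)
p=cv2.imread('pics/top4.png')
cv2.imwrite('pics/c4.png',cv2.resize(p[165:290,160:360],(800,500),interpolation=cv2.INTER_CUBIC))"
```

```text
contact_force: [1.9, 0.8, -0.6]
contact_force: [0.9, -0.4, 0.3]
t 7.15 track xy [-0.098   0.1429] z 0.1541 yaw 0.003 tilt [0.    0.001] F [ 0.9 -0.4  0.3] w -0.0 q [-0.18  0.52 -0.52  1.94  0.37  0.77 -1.33]
[ 0.05742281 -0.02356873  0.03416045]
```

View pics/c4.png

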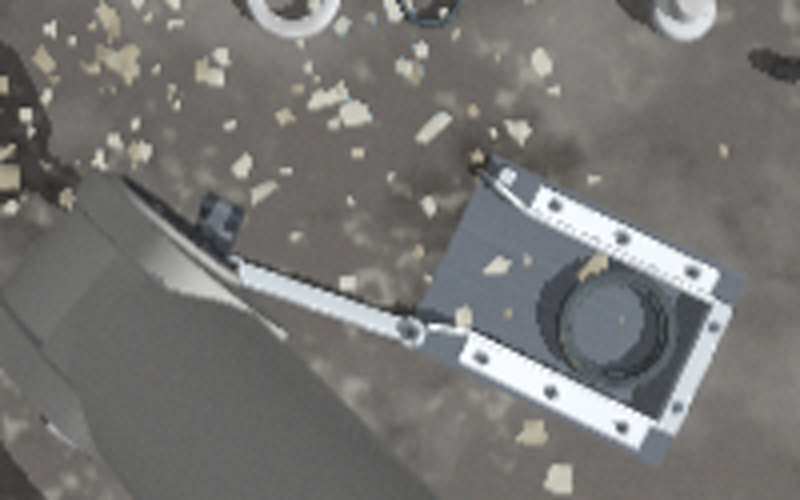

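Seal A sits in the track at crop (615,322), by the stop and between the rails. Next is seal B.

```bash
echo '[0.045, -0.018, 0, 0, 0, 0, 0.057, -0.024, 0.03, 0, 0, 0, 0.057, -0.024, 0.045, 0, 0, 0, 0.057, -0.024, 0.045, 0, 0, 0]' | python3 drive.py | sed -n 4p; echo '[0, 0, 0.01, 0, 0, 0, 0, 0, 0.02, 0, 0, 0, 0, 0, 0.03, 0, 0, 0, 0, 0, 0.03, 0, 0, 0]' | python3 drive.py | sed -n 4p;python3 -c "
from h import *
state()"
```

```text
contact_force: [0.4, -0.2, -0.0]
contact_force: [-0.7, -0.7, 0.2]
t 8.05 track xy [-0.1196  0.1955] z 0.0776 yaw 0.005 tilt [-0.002 -0.002] F [-0.7 -0.7  0.2] w -0.0 q [-0.32  0.67 -0.46  1.9   0.46  0.67 -1.48]
```

```bash
echo '[0.01, 0.025, 0, 0, 0, 0, 0.015, 0.05, 0, 0, 0, 0, 0.02, 0.075, 0, 0, 0, 0, 0.02, 0.1, 0, 0, 0, 0, 0.02, 0.12, 0, 0, 0, 0]' | python3 drive.py | sed -n 4p; echo '[0, 0.01, 0, 0, 0, 0, 0, 0.01, 0, 0, 0, 0, -0.01, 0.005, 0, 0, 0, 0, -0.03, 0.002, 0, 0, 0, 0, -0.05, 0, 0, 0, 0, 0]' | python3 drive.py | sed -n 4p;python3 -c "
from h import *
state()
for n in ('scene',):
  p,d=r.grab_frame(n);cv2.imwrite('pics/s5.png',cv2.resize(p[90:300,180:440],(780,630))[:600])"
```

```text
contact_force: [-0.6, 0.2, 0.3]
contact_force: [0.9, -0.3, -1.0]
t 9.05 track xy [-0.0026  0.1659] z 0.0789 yaw 0.001 tilt [-0.001  0.001] F [ 0.9 -0.3 -1. ] w -0.0 q [-0.14  0.73 -0.46  1.78  0.45  0.74 -1.26]
```

View pics/s5.png

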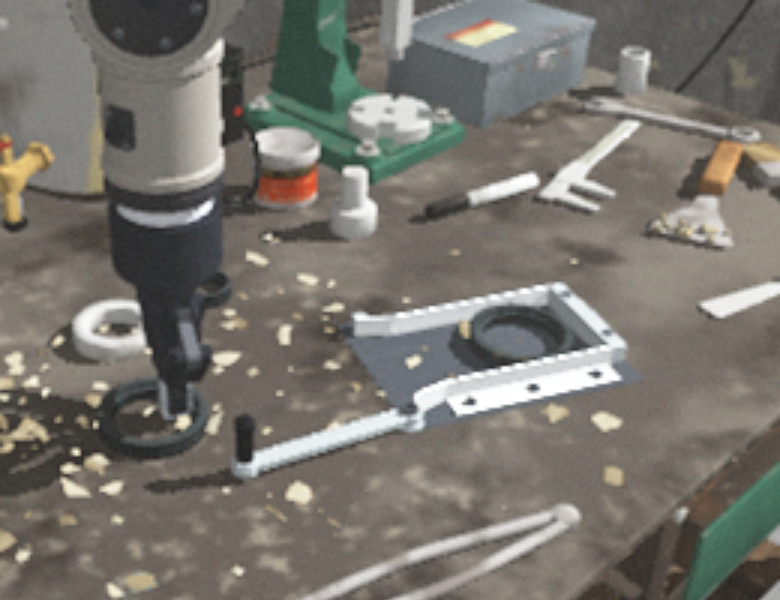

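Seal B is now around crop (155,420), with the finger at its front right, and seal A lies by the stop at (520,335). I'll measure B's offset.

Run:
```python
from h import *
for uv in[(155,419),(520,334)]: print(w2t(ray("scene",(180+uv[0]/3,90+uv[1]/3),.0065)))
```

```text
[-0.00653224  0.18455962]
[ 0.00476665 -0.12057054]
```

```bash
echo '[-0.025, 0.004, 0, 0, 0, 0, -0.05, 0.006, 0, 0, 0, 0, -0.075, 0.006, 0, 0, 0, 0, -0.1, 0.006, 0, 0, 0, 0, -0.12, 0.006, 0, 0, 0, 0]' | python3 drive.py | sed -n 4p; echo '[-0.02, 0, 0, 0, 0, 0, -0.04, 0, 0, 0, 0, 0, -0.06, 0, 0, 0, 0, 0, -0.08, 0, 0, 0, 0, 0, -0.095, 0, 0, 0, 0, 0]' | python3 drive.py | sed -n 4p;echo '[-0.007, 0, 0, 0, 0, 0, -0.013, 0, 0, 0, 0, 0, -0.013, 0, 0, 0, 0, 0]' | python3 drive.py | sed -n 4p;python3 -c "
from h import *
state()
for n in ('scene','top'):
  p,d=r.grab_frame(n);cv2.imwrite(f'pics/{n}6.png',p)
p=cv2.imread('pics/scene6.png')
cv2.imwrite('pics/s6.png',cv2.resize(p[160:240,255:400],(798,440),interpolation=cv2.INTER_CUBIC))"
```

```text
contact_force: [0.3, 0.3, 0.7]
contact_force: [-0.3, 0.1, -0.7]
contact_force: [-0.4, -0.6, -0.7]
t 10.4 track xy [ 0.0051 -0.062 ] z 0.0789 yaw 0.004 tilt [-0. -0.] F [-0.4 -0.6 -0.7] w 0.0 q [ 0.2   0.58 -0.46  2.09  0.47  0.57 -1.03]
```

View pics/s6.png

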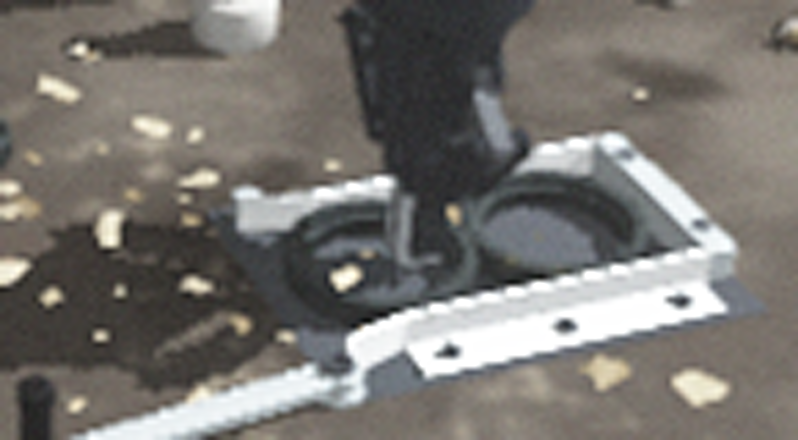

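Both seals are in line, B at crop (380,262) and A at (560,225), with a few mm of gap at the stop. I'll nudge further and watch the force.

```bash
echo '[-0.002, 0, 0, 0, 0, 0, -0.002, 0, 0, 0, 0, 0]' | python3 drive.py | sed -n 4p; echo '[-0.002, 0, 0, 0, 0, 0, -0.002, 0, 0, 0, 0, 0]' | python3 drive.py | sed -n 4p;python3 -c "
from h import *
state()
for uv in[(380,262),(560,225)]: print(w2t(ray('scene',(255+uv[0]/5.5,160+uv[1]/5.5),.0065)))"
```

```text
contact_force: [0.1, 1.1, -0.4]
contact_force: [0.6, 0.8, 0.5]
t 10.9 track xy [ 0.0052 -0.0658] z 0.0789 yaw 0.004 tilt [0. 0.] F [0.6 0.8 0.5] w 0.0 q [ 0.21  0.58 -0.46  2.1   0.47  0.57 -1.02]
[ 0.00371956 -0.04274855]
[ 0.00365788 -0.12936978]
```

```bash
echo '[0.008, 0, 0, 0, 0, 0, 0.008, 0, -0.03, 0, 0, 0, 0.008, 0, -0.07, 0, 0, 0, 0.04, -0.02, -0.07, 0, 0, 0]' | python3 drive.py | sed -n 4p; echo '[0.04, -0.02, 0, 0, 0, 0, 0.08, -0.045, 0, 0, 0, 0, 0.12, -0.075, 0, 0, 0, 0, 0.157, -0.1, 0, 0, 0, 0, 0.157, -0.1, 0, 0, 0, 0]' | python3 drive.py | sed -n 4p;python3 -c "
from h import *
o,R=state()
p,d=r.grab_frame('top');cv2.imwrite('pics/top7.png',p)
cv2.imwrite('pics/c7.png',cv2.resize(p[165:290,200:360],(768,600),interpolation=cv2.INTER_CUBIC))"
```

```text
contact_force: [0.8, 0.4, -0.3]
contact_force: [0.5, 0.4, 0.0]
t 11.8 track xy [-0.1196  0.1385] z 0.1499 yaw -0.006 tilt [0.001 0.006] F [0.5 0.4 0. ] w 0.0 q [-0.16  0.52 -0.57  1.98  0.4   0.75 -1.38]
```

View pics/c7.png

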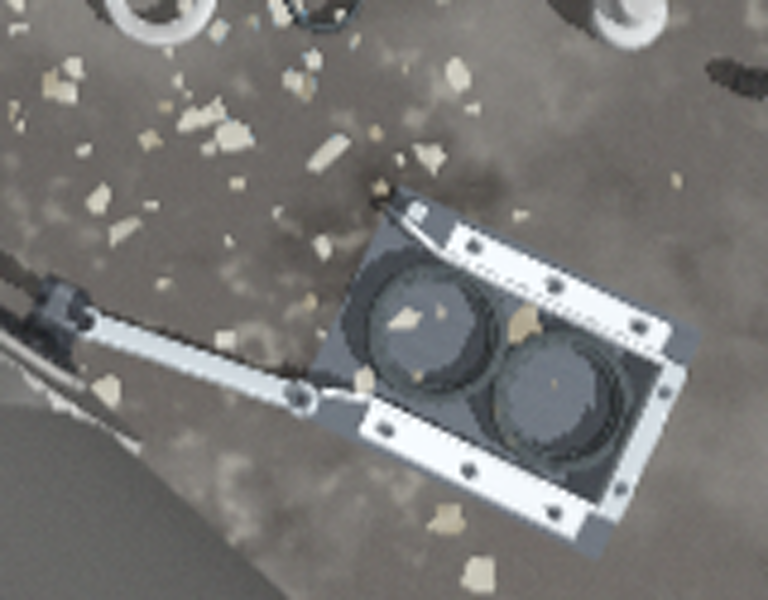

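B is at crop (435,328), A at (562,400) against the stop, and the post top at (84,318). I'll work out their positions in the track.

Run:
```python
from h import *
for k,uv,z in[("B",(435,328),.0065),("A",(562,400),.0065),("post",(84,318),.051)]: print(k,w2t(ray("top",(200+uv[0]/4.8-.4,165+uv[1]/4.8-.4),z)))
o,R=state()
```

```text
B [ 0.00619474 -0.04584459]
A [ 0.00101348 -0.12941084]
post [-0.07600593  0.1358694 ]
t 11.85 track xy [-0.1171  0.1353] z 0.1493 yaw -0.003 tilt [0.    0.002] F [ 0.  -1.6 -0.6] w 0.0 q [-0.16  0.52 -0.57  1.99  0.4   0.75 -1.38]
```

```bash
echo '[0, 0, 0.046, 0, 0, 0, 0, 0, 0.046, 0, 0, 0, 0, 0, 0.046, 0, 0, 0]' | python3 drive.py | sed -n 4p; echo '[0.002, 0.023, 0, 0, 0, 0, 0.005, 0.042, 0, 0, 0, 0, 0.005, 0.062, 0, 0, 0, 0, 0.002, 0.082, 0, 0, 0, 0, -0.004, 0.101, 0, 0, 0, 0]' | python3 drive.py | sed -n 4p;echo '[-0.008, 0.018, 0, 0, 0, 0, -0.019, 0.034, 0, 0, 0, 0, -0.033, 0.048, 0, 0, 0, 0, -0.048, 0.061, 0, 0, 0, 0, -0.065, 0.071, 0, 0, 0, 0]' | python3 drive.py | sed -n 4p;python3 -c "
from h import *
o,R=state()"
```

```text
contact_force: [-0.1, -0.1, 0.4]
contact_force: [-1.6, 0.4, -0.6]
contact_force: [-0.5, 1.5, -0.1]
t 13.15 track xy [0.0595 0.0615] z 0.1053 yaw 0.006 tilt [0.003 0.001] F [-0.5  1.5 -0.1] w 0.0 q [ 0.09  0.67 -0.51  1.82  0.45  0.76 -1.09]
```

```bash
echo '[-0.01, 0.004, 0, 0, 0, 0, -0.02, 0.007, 0, 0, 0, 0, -0.028, 0.008, 0, 0, 0, 0, -0.033, 0.008, 0, 0, 0, 0, -0.033, 0.008, 0, 0, 0, 0]' | python3 drive.py | sed -n 4p; echo '[-0.003, 0, 0, 0, 0, 0, -0.003, 0, 0, 0, 0, 0]' | python3 drive.py | sed -n 4p;echo '[-0.003, 0, 0, 0, 0, 0, -0.003, 0, 0, 0, 0, 0]' | python3 drive.py | sed -n 4p;python3 -c "
from h import *
o,R=state()"
```

```text
contact_force: [-0.5, 0.2, -0.4]
contact_force: [0.0, 0.7, -0.0]
contact_force: [1.0, 1.5, -0.9]
t 14.05 track xy [0.0652 0.0238] z 0.103 yaw 0.004 tilt [0.001 0.001] F [ 1.   1.5 -0.9] w 0.0 q [ 0.15  0.66 -0.51  1.86  0.45  0.74 -1.04]
```

```bash
for i in 1 2 ; do echo '[-0.002, 0, 0, 0, 0, 0, -0.002, 0, 0, 0, 0, 0]' | python3 drive.py | sed -n 4p; done; python3 -c "
from h import *
o,R=state()"
```

```text
contact_force: [2.8, 6.6, -2.7]
contact_force: [4.8, 9.8, -6.6]
t 14.45 track xy [0.0651 0.0229] z 0.1033 yaw 0.002 tilt [0.004 0.006] F [ 4.8  9.8 -6.6] w -0.0 q [ 0.15  0.66 -0.51  1.86  0.45  0.73 -1.04]
```

Force has built up against the rest, so the keeper is shut. I'll back off, lift clear and check.

```bash
echo '[0.02, 0, 0, 0, 0, 0, 0.03, 0, 0, 0, 0, 0, 0.03, 0, -0.04, 0, 0, 0, 0.03, 0, -0.08, 0, 0, 0]' | python3 drive.py | sed -n 4p; echo '[0.04, -0.02, 0, 0, 0, 0, 0.09, -0.06, -0.03, 0, 0, 0, 0.12, -0.09, -0.05, 0, 0, 0, 0.15, -0.13, -0.05, 0, 0, 0, 0.15, -0.13, -0.05, 0, 0, 0]' | python3 drive.py | sed -n 4p;python3 -c "
from h import *
o,R=state()
p,d=r.grab_frame('top');cv2.imwrite('pics/top8.png',p)
cv2.imwrite('pics/c8.png',cv2.resize(p[110:290,150:360],(700,600),interpolation=cv2.INTER_CUBIC))"
```

```text
contact_force: [0.5, -0.3, 0.4]
contact_force: [0.0, -0.4, 0.1]
t 15.35 track xy [-0.0693  0.2038] z 0.2347 yaw -0.003 tilt [0.    0.004] F [ 0.  -0.4  0.1] w 0.0 q [-0.15  0.53 -0.61  1.73  0.35  0.99 -1.31]
```

View pics/c8.png

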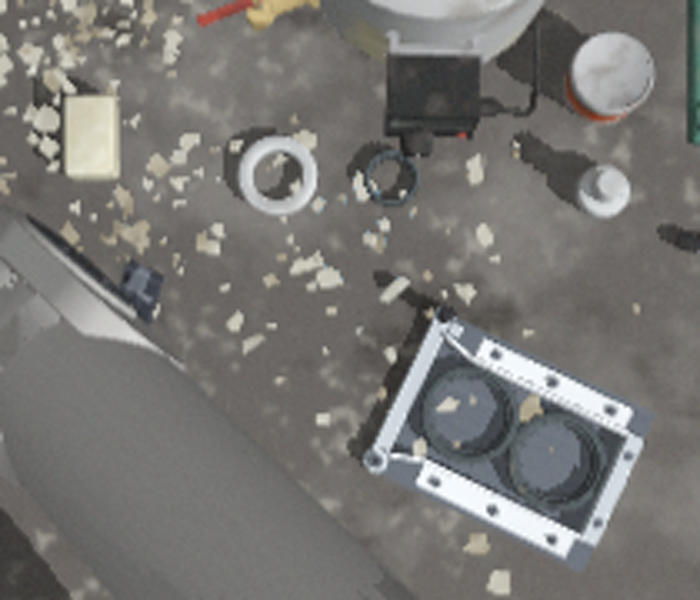

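The keeper lies across the mouth, with its post at crop (446,315) and its pivot at (376,459). The seals are at (467,415) and (554,462), and the bystanders haven't moved. I'll check the numbers.

Run:
```python
from h import *
g=lambda u:(150+u[0]*.3-.35,110+u[1]*.3-.35)
a=ray("top",g((446,315)),.051);p=ray("top",g((376,459)),.017)
t=w2t(a);q=w2t(p);print(t,q,np.arctan2(*(t-q)[::-1]), np.arctan2(t[1]-.008,t[0]+.064))
for u in[(467,415),(554,462)]: print(w2t(ray("top",g(u),.0065)))
```

```text
[0.06663698 0.00680016] [-0.06315799  0.00653035] 0.002078750921790575 -0.009184297095032528
[ 0.00257697 -0.04610471]
[-0.00078493 -0.12770889]
```

```bash
python3 -c "
from bench import r
print(r.hand_in())"
```

```text
the job is handed in; nothing more can be done
None
```

The job is handed in at about 15 s: by the final top view, both seals lie in line in the track with the inner one against the stop, the keeper reads about 0 rad (shut), and the bystanders look unmoved; the interface returned no verdict.

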